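# Set out the rapid-stain bottles in the staining rack

### The job

Set up the staining rack for blood films: stand the four rapid-stain bottles in its wells in order of use, the green-capped fixative in the well farthest from the slide-draining fins, then red, then blue, and the white-capped rinse in the well next to the fins. Lower each bottle to the bottom of its well before letting go, and leave it standing upright. The yellow- and black-capped bottles are not part of the set: leave them, and the other things on the desk, where they stand.

Things in the scene. Friction and masses are not known exactly. Their poses are not given: they have to be found in the camera images.
- bottle_green: Stain bottle, fixative: green cap and label band. Upright round wide-mouth bottle, white plastic body 38 mm across and 64 mm high, straight-sided; on it a ribbed screw cap 40 mm across and 24 mm high (from 64 to 88 mm above the bottom); about 90 g. Origin: centre of its underside, z up along the bottle. It stands on a flat grey bench mat 3 mm thick, among the other bottles.
- bottle_red: Stain bottle, red stain: red cap and label band. Upright round wide-mouth bottle, white plastic body 38 mm across and 64 mm high, straight-sided; on it a ribbed screw cap 40 mm across and 24 mm high (from 64 to 88 mm above the bottom); about 90 g. Origin: centre of its underside, z up along the bottle. It stands on a flat grey bench mat 3 mm thick, among the other bottles.
- bottle_blue: Stain bottle, blue stain: blue cap and label band. Upright round wide-mouth bottle, white plastic body 38 mm across and 64 mm high, straight-sided; on it a ribbed screw cap 40 mm across and 24 mm high (from 64 to 88 mm above the bottom); about 90 g. Origin: centre of its underside, z up along the bottle. It stands on a flat grey bench mat 3 mm thick, among the other bottles.
- bottle_white: Stain bottle, rinse: white cap and white label band. Upright round wide-mouth bottle, white plastic body 38 mm across and 64 mm high, straight-sided; on it a ribbed screw cap 40 mm across and 24 mm high (from 64 to 88 mm above the bottom); about 90 g. Origin: centre of its underside, z up along the bottle. It stands on a flat grey bench mat 3 mm thick, among the other bottles.
- bottle_yellow: Stain bottle, look-alike, not of this set: yellow cap and label band. Upright round wide-mouth bottle, white plastic body 38 mm across and 64 mm high, straight-sided; on it a ribbed screw cap 40 mm across and 24 mm high (from 64 to 88 mm above the bottom); about 90 g. Origin: centre of its underside, z up along the bottle. It stands on a flat grey bench mat 3 mm thick, among the other bottles.
- bottle_black: Stain bottle, look-alike, not of this set: black cap and label band. Upright round wide-mouth bottle, white plastic body 38 mm across and 64 mm high, straight-sided; on it a ribbed screw cap 40 mm across and 24 mm high (from 64 to 88 mm above the bottom); about 90 g. Origin: centre of its underside, z up along the bottle. It stands on a flat grey bench mat 3 mm thick, among the other bottles.
- rack: Orange staining rack, 324 x 72 mm, loose, 0.8 kg: a row of four open square wells, 56 x 56 mm inside, floor 6 mm and wall tops 36 mm above the desk; beyond one end of the row, fins holding glass slides (41 mm high). Origin: underside, below the middle of the row; x along the row towards the fins, z up. Well centres x = -96 (first), -32, 32, 96 mm (last, next to fins), y = 0; fins x = 132 to 192.
- counter: Bystander: grey blood-cell tally counter with a row of white keys, 205 x 95 x 50 mm and a 18 mm round knob on its +x end; origin at the centre of its underside.
- stapler: Bystander: black and steel desk stapler, 150 x 36 x 46 mm; origin at the centre of its underside, length along x.
- bowl: Bystander: pink plastic bowl, 116 mm across the rim and 52 mm high; origin at the centre of its underside.

How it is judged:
By the outcome, as a careful person would: the job done as asked, in the order asked, and still so for the second after the job is handed in, with the robot touching nothing.
It also fails if it takes over 106 s, if anything falls off the work surface, if the arm or the gripper's body presses on something with over 40 N, if the wrist force passes 120 N, or if a joint passes its speed limit or range.

### The arm

A 6-joint arm with a two-finger parallel gripper is mounted at the origin on the work surface. World frame = base frame: x ahead of the robot, y to its left, z up, the work surface at z = 0. Lengths are in m, angles in rad, forces in N, time in s.
With the tool pointing down it reaches from about 0.3 to 0.825 m from the base axis. Payload 5.4 kg.
Tool frame: the origin (TCP) lies midway between the tips of the shut fingers; the grasp point (between the pads) lies 19 mm behind it; z points along the fingers, y is the line along which they close (so a half turn about z gives the same grasp; the last joint's range is limited). The gripper opens to 92 mm and grips with 3 to 60 N. Pads are 20 mm wide; open, the fingers measure 128 mm over their backs; the gripper's body (75 mm by 189 mm) begins 69 mm behind the grasp point.
Start: joints at [-1.388, 0.158, 1.597, -0, 1.386, -0.21], TCP at [0.22, -0.531, 0.215] pointing down, gripper open.
Joint ranges: [-2.91, 2.91], [-0.94, 2.29], [0.18, 2.7], [-1.29, 4.43], [0.17, 2.64], [-3, 3]. Speed limits (rad/s): [2.57, 2.57, 3.14, 3.14, 3.14, 3.14].

### API

Orientations are given as a unit quaternion [x, y, z, w].
In Python, from workcell import telemetry, read_camera, order, spotter gives the robot as it stands.
- The arm moves only by the tool apply_moves, never from a script. Its argument "rows" is a list of rows, each a list of 5 numbers: the closure, from 0 (fully open) to 1 (shut), then the shift along the tool's x, y, z in m, then the turn about the tool's z in degrees. In form: [[grip, dx, dy, dz, yaw], ...]. A call has 1 to 12 rows; each row is the pose to reach, as a shift and turn from the pose commanded when the call began, along the tool's axes at that moment; what a row does not reach only later rows make up. A row lasts 1/12 s, in which the tool goes at most 41.7 mm and 7.16 degrees, less where a joint would pass 70% of its speed; a pose out of reach is approached as far as the arm can. A call with a gripper value outside its range is refused whole. The fingers move at their own pace and stop on an object; "force" is the grip in N (left out, the last holds). Time passes only in rows, so rows that repeat a pose let the fingers close. It gives the time, the measured TCP pose, the force, the opening and the grip force at its end, in the units of the state.
- telemetry.read_state(): the state, without advancing time (a new reading comes with each control period).
- read_camera(name): name is "scene" or "top" or "wrist"; returns a dict with "image" (420x560x3 uint8, blue, green, red), "camera_matrix" (3x3 intrinsics, pixels), "extrinsics" (4x4, takes a point from world to camera coordinates); the wrist camera has in their place "hand_eye" (4x4, takes a point from camera to tool coordinates, whose origin is the TCP and whose axes are the flange's). Camera axes: x right, y up, looking along -z (the intrinsics and any distortion apply to the point x, -y, -z); pixel columns grow to the right and rows downward; lengths in m; the calibration is good to about 2 mm. The wrist camera is an equidistant fisheye: a pixel r from the principal point sees the ray r / f radians off the axis. A picture is of the moment at which its call begins: read the wrist's pose just before it. There is no depth.
- order.sign_off(): hands the job in; it is judged then, once.
Trained networks look in the newest picture that a camera, given by its name, has taken for a name from the list of things; names that differ only in an ending like _2 or _b are one class to them, and where a whole thing is asked for, a point or a joint stands for the part that bears it (a point fixed in the world has none). Each returns a list of dicts, best first, with "score" (0 to 1); they miss things now and then, are a little off and sometimes report something else, mostly with a low value. They report only what shows in the picture. A call takes as long as a camera call.
- spotter.boxes_of(camera, target): "box" ([left, top, width, height] in pixels, round what is visible of it).
- spotter.masks_of(camera, target): "pixels" (420x560 bool, what is visible of it) and "box" ([left, top, width, height] in pixels, round what is visible of it).
The state is a dict: "time": time; "joint_positions": joint angles; "dq": joint speeds; "tau": joint torques, N m; "tool_pos": TCP position; "tcp_rot": TCP orientation; "force": force on the tool from outside, world axes, zero at the start; "wrist_torque": the same for the moment, N m; "gripper_width": finger opening in m; "gripper_force": force on a finger pad.
Only numpy, scipy, OpenCV 4.12 (cv2) and the standard library are available. Lean on these libraries where they do the work, as an engineer would, in place of code of your own. Each camera call takes 0.05 s, during which the arm holds its last target. There are 200 camera calls.

## Working session

There is one attempt and no reset: what is moved stays moved. The work goes in short steps, Python scripts to look and compute and a tool call to move; the robot and the scene stay as the last step left them, time stands still between calls to the robot, and variables do not carry over. Pictures are saved under pics/ and viewed, at most 14 in all, crops included, and the job is handed in when it is done.

Besides the shell and the picture viewer there is one more tool, called after "Call:" by a JSON object that holds its "method" and its "body". apply_moves: Moves the arm, as the interface text tells. Its arguments: {"type":"object","properties":{"rows":{"type":"array"},"force":{"type":"number"}},"required":["rows"]}

```bash
mkdir -p pics; ls; python3 - <<'E'
from workcell import telemetry, read_camera, spotter
import cv2,numpy as np
s=telemetry.read_state();print({k:np.round(v,3).tolist() for k,v in s.items()})
for c in ("scene","top"):
    r=read_camera(c);cv2.imwrite(f"pics/{c}0.png",r["image"]);print(c,r["camera_matrix"],r["extrinsics"], [k for k in r])
    for n in ["bottle_green","bottle_red","bottle_blue","bottle_white","bottle_yellow","bottle_black","rack","counter","stapler","bowl"]:
        print(n,[(np.round(b["box"]).tolist(),round(b["score"],2)) for b in spotter.boxes_of(c,n)][:3])
E
```

```text
pics
{'time': 0.0, 'joint_positions': [-1.388, 0.159, 1.598, -0.0, 1.386, -0.21], 'dq': [-0.0, 0.0, -0.001, 0.001, -0.0, 0.001], 'tau': [-0.001, -38.557, -32.211, 0.07, 0.038, -0.0], 'tool_pos': [0.22, -0.531, 0.214], 'tcp_rot': [0.981, 0.195, -0.0, -0.001], 'force': [0.22, -0.034, 0.74], 'wrist_torque': [0.012, 0.074, 0.01], 'gripper_force': 0.0, 'gripper_width': 0.092}
scene [[386.67316997   0.         277.20945107]
 [  0.         386.67316997 202.33780219]
 [  0.           0.           1.        ]] [[-0.11391719  0.99335664  0.01629274  0.05171682]
 [-0.82616721 -0.10382693  0.55377587  0.46549049]
 [ 0.55178856  0.04962406  0.83250636 -1.50944445]
 [ 0.          0.          0.          1.        ]] ['image', 'camera_matrix', 'extrinsics']
bottle_green [([342.0, 146.0, 20.0, 28.0], 0.61)]
bottle_red [([335.0, 195.0, 15.0, 28.0], 0.79)]
bottle_blue [([374.0, 161.0, 21.0, 26.0], 0.89)]
bottle_white [([313.0, 162.0, 19.0, 29.0], 0.74)]
bottle_yellow [([349.0, 172.0, 15.0, 26.0], 0.79)]
bottle_black [([373.0, 195.0, 16.0, 26.0], 0.58)]
rack [([168.0, 151.0, 87.0, 76.0], 0.79)]
counter
[... 306 characters left out ...]
 [ 0.99433392 -0.02605672  0.10305878 -0.58592581]
 [-0.10295986  0.0051134   0.99467237 -1.57545767]
 [ 0.          0.          0.          1.        ]] ['image', 'camera_matrix', 'extrinsics']
bottle_green [([194.0, 266.0, 15.0, 12.0], 0.76), ([197.0, 201.0, 17.0, 13.0], 0.47)]
bottle_red [([197.0, 200.0, 20.0, 14.0], 0.72)]
bottle_blue [([156.0, 247.0, 15.0, 15.0], 0.78)]
bottle_white [([221.0, 235.0, 19.0, 17.0], 0.65)]
bottle_yellow [([187.0, 229.0, 15.0, 14.0], 0.54)]
bottle_black [([162.0, 202.0, 17.0, 22.0], 0.73)]
rack [([290.0, 182.0, 96.0, 77.0], 0.96)]
counter [([257.0, 112.0, 39.0, 68.0], 0.92)]
stapler [([89.0, 198.0, 24.0, 47.0], 0.79)]
bowl [([428.0, 180.0, 40.0, 42.0], 0.7)]
```

```bash
python3 - <<'E'
import cv2
i=cv2.imread("pics/top0.png");cv2.imwrite("pics/top0c.png",cv2.resize(i[130:310,130:400],None,fx=2.95,fy=2.95,interpolation=cv2.INTER_CUBIC))
i=cv2.imread("pics/scene0.png");cv2.imwrite("pics/scene0c.png",cv2.resize(i[120:300,160:420],None,fx=3,fy=3,interpolation=cv2.INTER_CUBIC))
E
```

```text
(no output)
```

View pics/top0c.png

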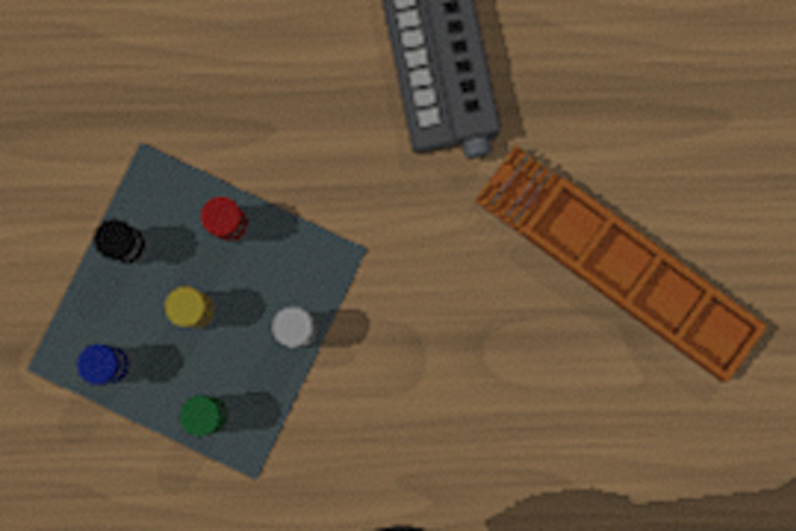

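View pics/scene0c.png

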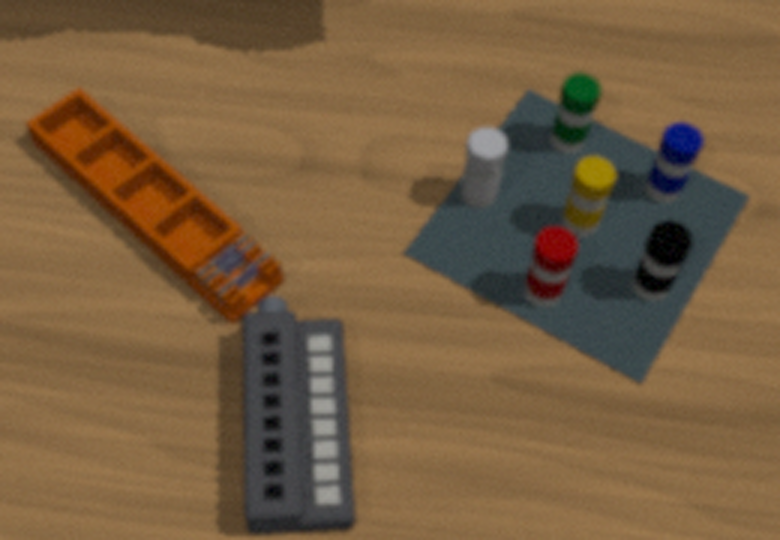

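The top crop shows the fins at the rack's upper-left end (500,180), by the counter's knob, with wells at (575,224), (627,260), (674,295) and (724,333). The cap tops are green (202,412), red (221,216), blue (98,363), white (292,325), yellow (185,306) and black (119,240). The scene crop shows the same layout.

```bash
cat > h.py <<'E'
import numpy as np,cv2
from workcell import telemetry, read_camera, spotter
from scipy.spatial.transform import Rotation as R
def back(r,uv,z):
    K,E=r["camera_matrix"],r["extrinsics"];d=np.linalg.inv(K)@[uv[0],uv[1],1];d=E[:3,:3].T@(d*[1,-1,-1]);o=-E[:3,:3].T@E[:3,3]
    return o+d*(z-o[2])/d[2]
def proj(r,p):
    K,E=r["camera_matrix"],r["extrinsics"];c=(E[:3,:3]@np.array(p)+E[:3,3])*[1,-1,-1];q=K@c;return q[:2]/q[2]
E
python3 - <<'E'
from h import *
t=read_camera("top");s=read_camera("scene")
T=dict(green=(202,412),red=(221,216),blue=(98,363),white=(292,325),yellow=(185,306),black=(119,240))
S=dict(green=(580,89),red=(556,244),blue=(681,140),white=(487,145),yellow=(595,173),black=(668,240))
for n in T:
    print(n,back(t,np.array(T[n])/2.95+130,.091).round(4),back(s,np.array(S[n])/3+[160,120],.091).round(4))
W=[(724,333),(674,295),(627,260),(575,224)]; SW=[(73,115),(111,150),(151,182),(193,222)]
for w,q in zip(W,SW): print(back(t,np.array(w)/2.95+130,.03).round(4),back(s,np.array(q)/3+[160,120],.036).round(4))
for c,r in(("top",t),("scene",s)):
    m=spotter.masks_of(c,"rack")[0]["pixels"].astype(np.uint8)
    k=max(cv2.findContours(m,0,1)[0],key=cv2.contourArea)
    P=np.array([back(r,p[0],.036)[:2] for p in k],np.float32)
    q=cv2.minAreaRect(P);print(c,q,cv2.boxPoints(q).round(4).tolist())
E
```

```text
green [0.3952 0.2297 0.091 ] [0.3971 0.2304 0.091 ]
red [0.591  0.2084 0.091 ] [0.5947 0.2089 0.091 ]
blue [0.4466 0.3329 0.091 ] [0.4523 0.3321 0.091 ]
white [0.4794 0.1386 0.091 ] [0.4836 0.1382 0.091 ]
yellow [0.5012 0.2456 0.091 ] [0.5053 0.2457 0.091 ]
black [0.5694 0.3114 0.091 ] [0.5769 0.3145 0.091 ]
[ 0.4615 -0.3054  0.03  ] [ 0.4541 -0.3013  0.036 ]
[ 0.5025 -0.255   0.03  ] [ 0.4957 -0.2502  0.036 ]
[ 0.5404 -0.2073  0.03  ] [ 0.5316 -0.1999  0.036 ]
[ 0.5796 -0.1543  0.03  ] [ 0.5756 -0.1476  0.036 ]
top ((0.5365508198738098, -0.19765841960906982), (0.32504725456237793, 0.07886817306280136), 52.08795928955078) [[0.40560001134872437, -0.30169999599456787], [0.46779999136924744, -0.35010001063346863], [0.6675000190734863, -0.09369999915361404], [0.6053000092506409, -0.04520000144839287]]
scene ((0.5515027046203613, -0.19797657430171967), (0.3383878767490387, 0.08117605745792389), 51.91950225830078) [[0.41519999504089355, -0.3061000108718872], [0.47909998893737793, -0.3562000095844269], [0.6877999901771545, -0.08980000019073486], [0.6238999962806702, -0.039799999445676804]]
```

Call:
{"method": "apply_moves", "body": {"rows": [[0.2,0.39,-0.16,-0.06,-29.5],[0.2,0.39,-0.16,-0.06,-29.5],[0.2,0.39,-0.16,-0.06,-29.5],[0.2,0.39,-0.16,-0.06,-29.5],[0.2,0.39,-0.16,-0.06,-29.5],[0.2,0.39,-0.16,-0.06,-29.5],[0.2,0.39,-0.16,-0.06,-29.5],[0.2,0.39,-0.16,-0.06,-29.5],[0.2,0.39,-0.16,-0.06,-29.5],[0.2,0.39,-0.16,-0.06,-29.5],[0.2,0.39,-0.16,-0.06,-29.5],[0.2,0.39,-0.16,-0.06,-29.5]]}}

```text
time: 2.3
tool_pos: [0.5208, -0.2321, 0.2751]
tcp_rot: [0.898, 0.44, 0.0, 0.0]
force: [0.4, -0.0, 0.5]
gripper_width: 0.0732
gripper_force: 0.0
```

```bash
python3 - <<'E'
from h import *
s=telemetry.read_state();print({k:np.round(s[k],4).tolist() for k in ("time","tool_pos","tcp_rot","joint_positions","gripper_width")})
r=read_camera("wrist");cv2.imwrite("pics/w1.png",r["image"]);print({k:v for k,v in r.items() if k!="image"})
E
```

```text
{'time': 2.3, 'tool_pos': [0.5208, -0.2321, 0.2751], 'tcp_rot': [0.8978, 0.4404, 0.0004, 0.0004], 'joint_positions': [-0.6314, 0.1107, 1.5304, 0.0003, 1.4993, 0.0273], 'gripper_width': 0.0732}
{'camera_matrix': array([[325.1922621 ,   0.        , 277.14966911],
       [  0.        , 325.1922621 , 215.05460932],
       [  0.        ,   0.        ,   1.        ]]), 'hand_eye': array([[-1.37161498e-04,  9.68924627e-01,  2.47356118e-01,
         6.99401563e-02],
       [ 9.99999956e-01,  6.78445745e-05,  2.88754582e-04,
         3.12954346e-04],
       [ 2.62999655e-04,  2.47356147e-01, -9.68924593e-01,
        -1.71298222e-01],
       [ 0.00000000e+00,  0.00000000e+00,  0.00000000e+00,
         1.00000000e+00]])}
```

View pics/w1.png

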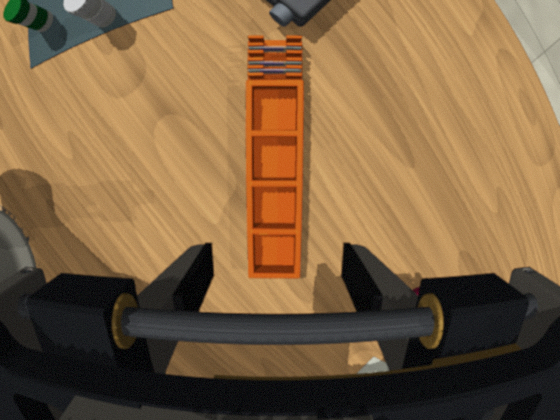

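The wrist view shows the rack lying upright in the picture, fins at the top. The rim corners of the well row are at (247,81), (303,81), (250,277) and (300,277), and the dividers at rows 132, 183 and 230.

```bash
cat >> h.py <<'E'
def wback(r,s,uv,z):
    K,H=r["camera_matrix"],r["hand_eye"];d=(np.array(uv)-K[:2,2])/K[0,0];th=np.hypot(*d);a=d/th*np.sin(th)
    v=np.array([a[0],-a[1],-np.cos(th)]);Q=R.from_quat(s["tcp_rot"]).as_matrix()
    o=Q@H[:3,3]+s["tool_pos"];v=Q@H[:3,:3]@v
    return o+v*(z-o[2])/v[2]
E
python3 - <<'E'
from h import *
s=telemetry.read_state();r=read_camera("wrist")
B=lambda u,v,z=.036: wback(r,s,(u,v),z)[:2]
c=[B(247,81),B(303,81),B(250,277),B(300,277)]
tl,tr,bl,br=c
ax=(tl+tr-bl-br)/2;print("L",np.hypot(*ax),"W",np.hypot(*(tl-tr)),np.hypot(*(bl-br)),"ang",np.degrees(np.arctan2(ax[1],ax[0])))
u=ax/np.hypot(*ax);o=sum(c)/4;print("centre",o)
for v in(132,183,230):print("divider",(B(275,v)-o)@u)
for k in (-96,-32,32,96): print(k,(o+u*k/1e3).round(4))
for cc in((275,109),(275,158),(275,207),(275,250)): print((B(*cc,.006)-o)@u)
for n in ("green","white"): print(n,[wback(r,s,np.array(b["box"][:2])+np.array(b["box"][2:])/2,.05).round(3) for b in spotter.boxes_of("wrist","bottle_"+n)[:1]])
E
```

```text
L 0.2609197516202788 W 0.06967116471610169 0.06941304405738112 ang 52.06393408653588
centre [ 0.52155101 -0.22663369]
divider 0.0651860321085755
divider 0.000426050217506529
divider -0.06201685157613717
-96 [ 0.4625 -0.3023]
-32 [ 0.5019 -0.2519]
32 [ 0.5412 -0.2014]
96 [ 0.5806 -0.1509]
0.09650199175829106
0.030101024251415028
-0.037835761922263726
-0.10136667591002296
green [array([0.389, 0.229, 0.05 ])]
white [array([0.473, 0.128, 0.05 ])]
```

Call:
{"method": "apply_moves", "body": {"rows": [[0.2,0.23,-0.38,0,0],[0.2,0.23,-0.38,0,0],[0.2,0.23,-0.38,0,0],[0.2,0.23,-0.38,0,0],[0.2,0.23,-0.38,0,0],[0.2,0.23,-0.38,0,0],[0.2,0.23,-0.38,0,0],[0.2,0.23,-0.38,0,0],[0.2,0.23,-0.38,0,0],[0.2,0.23,-0.38,0,0],[0.2,0.23,-0.38,0,0],[0.2,0.23,-0.38,0,0]]}}

```text
time: 3.5
tool_pos: [0.3595, 0.1835, 0.2745]
tcp_rot: [0.898, 0.44, 0.0, -0.001]
force: [0.9, 0.3, 0.3]
gripper_width: 0.0738
gripper_force: 0.0
```

```bash
python3 - <<'E'
from h import *
s=telemetry.read_state();print({k:np.round(s[k],4).tolist() for k in ("time","tool_pos","tcp_rot","joint_positions")})
r=read_camera("wrist");cv2.imwrite("pics/w2.png",r["image"])
for n in "green red blue white yellow black".split(): print(n,[(np.round(b["box"]).tolist(),round(b["score"],2)) for b in spotter.boxes_of("wrist","bottle_"+n)[:2]])
E
```

```text
{'time': 3.5, 'tool_pos': [0.3595, 0.1835, 0.2745], 'tcp_rot': [0.898, 0.44, 0.0002, -0.0007], 'joint_positions': [0.1691, -0.3496, 1.9514, 0.0015, 1.5398, 0.8285]}
green [([255.0, 126.0, 38.0, 39.0], 0.94)]
red [([391.0, 45.0, 48.0, 40.0], 0.96)]
blue [([237.0, 26.0, 38.0, 47.0], 0.72)]
white [([354.0, 148.0, 49.0, 37.0], 0.56), ([389.0, 46.0, 48.0, 35.0], 0.46)]
yellow [([319.0, 58.0, 42.0, 40.0], 0.84)]
black [([325.0, 59.0, 39.0, 38.0], 0.7), ([325.0, 1.0, 46.0, 29.0], 0.66)]
```

View pics/w2.png

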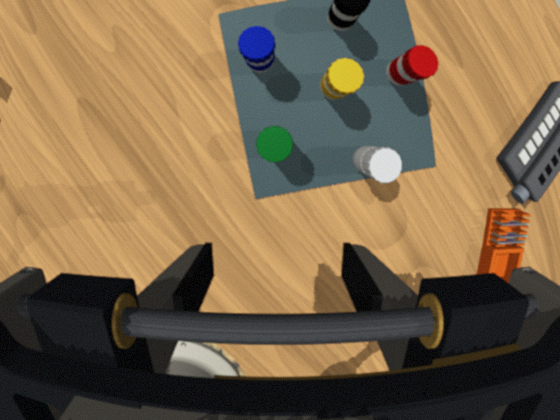

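The wrist view shows the mat with cap tops at green (275,143), red (422,60), blue (257,41), white (385,164) and yellow (346,76).

```bash
python3 - <<'E'
from h import *
s=telemetry.read_state();r=read_camera("wrist")
Q=R.from_quat(s["tcp_rot"]).as_matrix()
for n,p in dict(green=(275,143),red=(422,60),blue=(257,41),white=(385,164),yellow=(346,76)).items():
    q=wback(r,s,p,.091);print(n,q.round(4),"tool",(Q.T@(q-s["tool_pos"])).round(4))
E
```

```text
green [0.3971 0.2281 0.091 ] tool [ 0.0599 -0.0021  0.1834]
red [0.5947 0.2053 0.091 ] tool [0.164  0.1673 0.1834]
blue [0.4524 0.3301 0.091 ] tool [ 0.1742 -0.0216  0.1834]
white [0.482  0.1349 0.091 ] tool [0.039  0.1223 0.1834]
yellow [0.5049 0.2401 0.091 ] tool [0.1359 0.0753 0.1834]
```

Call:
{"method": "apply_moves", "body": {"rows": [[0.2,0.03,-0.002,0,0],[0.2,0.06,-0.002,0,0],[0.2,0.06,-0.002,0.04,0],[0.2,0.06,-0.002,0.08,0],[0.2,0.06,-0.002,0.115,0],[0.2,0.06,-0.002,0.145,0],[0.2,0.06,-0.002,0.17,0],[0.2,0.06,-0.002,0.19,0],[0.2,0.06,-0.002,0.205,0],[0.2,0.06,-0.002,0.216,0],[0.2,0.06,-0.002,0.216,0],[0.2,0.06,-0.002,0.216,0]]}}

```text
time: 4.9
tool_pos: [0.3965, 0.229, 0.0583]
tcp_rot: [0.899, 0.438, -0.001, -0.0]
force: [-0.1, 0.2, 0.2]
gripper_width: 0.0732
gripper_force: 0.0
```

Call:
{"method": "apply_moves", "body": {"rows": [[0.7,0,0,0,0],[0.7,0,0,0,0],[0.7,0,0,0,0],[0.7,0,0,0,0],[0.7,0,0,0,0],[0.7,0,0,0,0],[0.7,0,0,0,0],[0.7,0,0,0,0]], "force": 15}}

```text
time: 5.57
tool_pos: [0.3968, 0.2297, 0.0589]
tcp_rot: [0.899, 0.438, 0.0, -0.0]
force: [0.5, 0.6, 1.6]
gripper_width: 0.04
gripper_force: 15.0
```

Call:
{"method": "apply_moves", "body": {"rows": [[0.7,0,0,-0.02,0],[0.7,0,0,-0.055,0],[0.7,0,0,-0.09,0],[0.7,0,0,-0.12,0],[0.7,-0.015,0.015,-0.13,0],[0.7,-0.04,0.04,-0.13,0],[0.7,-0.067,0.067,-0.13,0],[0.7,-0.095,0.095,-0.13,0],[0.7,-0.123,0.123,-0.13,0],[0.7,-0.15,0.15,-0.13,0],[0.7,-0.178,0.178,-0.13,0],[0.7,-0.2,0.2,-0.13,0]]}}

```text
time: 6.57
tool_pos: [0.4308, -0.0538, 0.1884]
tcp_rot: [0.899, 0.438, -0.0, 0.0]
force: [-0.2, 0.1, -0.9]
gripper_width: 0.0399
gripper_force: 15.0
```

Call:
{"method": "apply_moves", "body": {"rows": [[0.7,-0.025,0.025,0,0],[0.7,-0.05,0.05,0,0],[0.7,-0.077,0.077,0,0],[0.7,-0.105,0.105,0,0],[0.7,-0.13,0.13,0,0],[0.7,-0.15,0.15,0,0],[0.7,-0.168,0.168,0,0],[0.7,-0.178,0.179,0,0],[0.7,-0.179,0.18,0,0],[0.7,-0.179,0.18,0,0],[0.7,-0.179,0.18,0,0]]}}

```text
time: 7.48
tool_pos: [0.4625, -0.302, 0.1881]
tcp_rot: [0.899, 0.439, -0.0, -0.001]
force: [0.0, -0.1, -0.5]
gripper_width: 0.0404
gripper_force: 15.0
```

```bash
python3 - <<'E'
from h import *
s=telemetry.read_state();print({k:np.round(s[k],4).tolist() for k in ("time","tool_pos","tcp_rot","joint_positions","gripper_width")})
r=read_camera("wrist");cv2.imwrite("pics/w3.png",r["image"])
E
```

```text
{'time': 7.4833, 'tool_pos': [0.4625, -0.302, 0.1881], 'tcp_rot': [0.8987, 0.4386, -0.0001, -0.0007], 'joint_positions': [-0.7974, 0.1224, 1.6902, 0.0003, 1.3305, -0.1347], 'gripper_width': 0.0404}
```

View pics/w3.png

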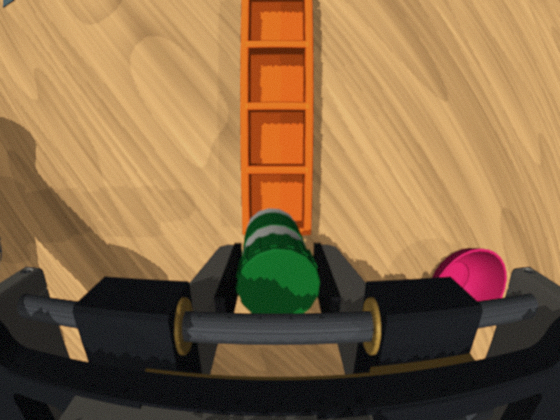

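The green bottle hangs upright between the fingers, cap centre at about (278,280). The rack's dividers are at rows 170, 105 and 45, and its sides at columns 243 and 312.

```bash
python3 - <<'E'
from h import *
s=telemetry.read_state();r=read_camera("wrist")
Q=R.from_quat(s["tcp_rot"]).as_matrix()
f=lambda p,z:(Q.T@(wback(r,s,p,z)-s["tool_pos"])).round(4)[:2]
for p in [(277.5,170),(277.5,105),(278,45),(243,170),(312,170),(240,223),(314,223)]: print(p,f(p,.036))
print("cap",f((278,283),s["tool_pos"][2]+.033))
E
```

```text
(277.5, 170) [0.0337 0.0006]
(277.5, 105) [0.0986 0.0006]
(278, 45) [0.1605 0.0011]
(243, 170) [ 0.0339 -0.034 ]
(312, 170) [0.0339 0.0351]
(240, 223) [-0.0212 -0.0384]
(314, 223) [-0.0212  0.0385]
cap [0.0016 0.0007]
```

Call:
{"method": "apply_moves", "body": {"rows": [[0.7,0,0.001,0.02,0],[0.7,0,0.001,0.05,0],[0.7,0,0.001,0.075,0],[0.7,0,0.001,0.095,0],[0.7,0,0.001,0.11,0],[0.7,0,0.001,0.119,0],[0.7,0,0.001,0.123,0],[0.7,0,0.001,0.125,0],[0.7,0,0.001,0.126,0],[0.7,0,0.001,0.126,0],[0.7,0,0.001,0.126,0]]}}

```text
time: 8.5
tool_pos: [0.4641, -0.3042, 0.0637]
tcp_rot: [0.899, 0.438, 0.0, 0.001]
force: [-0.3, -0.1, -0.3]
gripper_width: 0.0399
gripper_force: 15.0
```

Call:
{"method": "apply_moves", "body": {"rows": [[0.7,0,0,0.001,0],[0.7,0,0,0.002,0],[0.7,0,0,0.002,0],[0.7,0,0,0.002,0]]}}

```text
time: 8.83
tool_pos: [0.4641, -0.3042, 0.0618]
tcp_rot: [0.899, 0.438, 0.0, 0.001]
force: [-1.5, 1.1, 6.1]
gripper_width: 0.0401
gripper_force: 15.0
```

Call:
{"method": "apply_moves", "body": {"rows": [[0.2,0,0,0,0],[0.2,0,0,0,0],[0.2,0,0,0,0],[0.2,0,0,0,0],[0.2,0,0,0,0],[0.2,0,0,-0.02,0],[0.2,0,0,-0.05,0],[0.2,0,0,-0.085,0],[0.2,0,0,-0.12,0],[0.2,0,0,-0.15,0]]}}

```text
time: 9.67
tool_pos: [0.4637, -0.3038, 0.213]
tcp_rot: [0.899, 0.438, 0.0, 0.001]
force: [-0.4, -0.8, -0.6]
gripper_width: 0.0737
gripper_force: 0.0
```

Call:
{"method": "apply_moves", "body": {"rows": [[0.2,0.48,-0.21,0,0],[0.2,0.48,-0.21,0,0],[0.2,0.48,-0.21,0,0],[0.2,0.48,-0.21,0,0],[0.2,0.48,-0.21,0,0],[0.2,0.48,-0.21,0,0],[0.2,0.48,-0.21,0,0],[0.2,0.48,-0.21,0,0],[0.2,0.48,-0.21,0,0],[0.2,0.48,-0.21,0,0],[0.2,0.48,-0.21,0,0],[0.2,0.48,-0.21,0,0]]}}

```text
time: 10.67
tool_pos: [0.5876, 0.1829, 0.2105]
tcp_rot: [0.899, 0.439, -0.0, 0.0]
force: [0.4, -0.4, 0.1]
gripper_width: 0.0738
gripper_force: 0.0
```

Call:
{"method": "apply_moves", "body": {"rows": [[0.2,0,0,0,0],[0.2,0,0,0,0]]}}

```text
time: 10.83
tool_pos: [0.5873, 0.1827, 0.21]
tcp_rot: [0.898, 0.44, -0.0, -0.0]
force: [0.5, -0.1, -0.3]
gripper_width: 0.0735
gripper_force: 0.0
```

```bash
python3 - <<'E'
from h import *
s=telemetry.read_state();print({k:np.round(s[k],4).tolist() for k in ("time","tool_pos","tcp_rot","joint_positions","gripper_width")})
r=read_camera("wrist");cv2.imwrite("pics/w4.png",r["image"])
t=read_camera("top");cv2.imwrite("pics/t4.png",cv2.resize(t["image"][130:310,130:400],None,fx=2.95,fy=2.95,interpolation=cv2.INTER_CUBIC))
E
```

```text
{'time': 10.8333, 'tool_pos': [0.5873, 0.1827, 0.21], 'tcp_rot': [0.898, 0.4401, -0.0004, -0.0001], 'joint_positions': [0.1055, 0.2648, 1.4826, -0.0001, 1.395, 0.765], 'gripper_width': 0.0735}
```

View pics/w4.png

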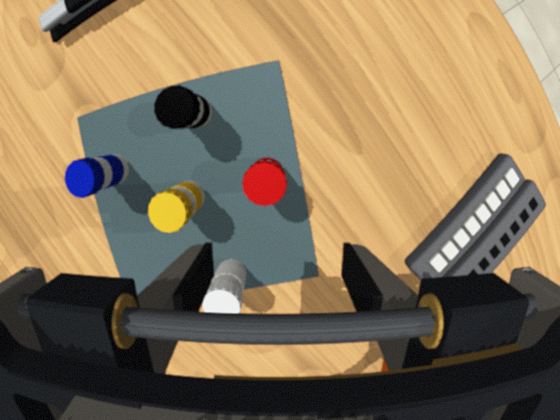

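View pics/t4.png

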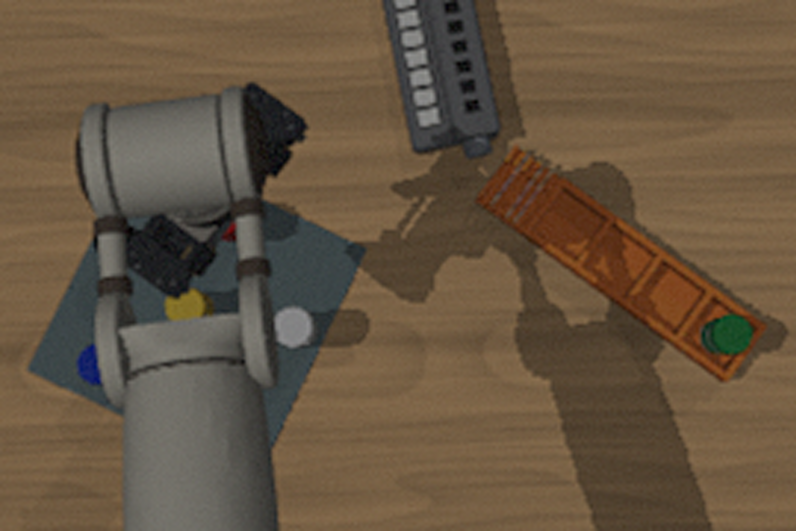

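Green stands in the end well, at about (727,334) in the top crop, and the rack is unmoved. The red cap is at (265,181) in the wrist view.

```bash
cat >> h.py <<'E'
def tool(p,z):
    s=telemetry.read_state();r=read_camera("wrist");q=wback(r,s,p,z);Q=R.from_quat(s["tcp_rot"]).as_matrix()
    print(q.round(4),"tool",(Q.T@(q-s["tool_pos"])).round(4))
E
python3 -c "
from h import *
tool((265,181),.091)"
```

```text
[0.5958 0.2084 0.091 ] tool [ 0.0275 -0.0107  0.1193]
```

Call:
{"method": "apply_moves", "body": {"rows": [[0.2,0.0275,-0.0105,0,0],[0.2,0.0275,-0.0105,0.03,0],[0.2,0.0275,-0.0105,0.06,0],[0.2,0.0275,-0.0105,0.09,0],[0.2,0.0275,-0.0105,0.115,0],[0.2,0.0275,-0.0105,0.135,0],[0.2,0.0275,-0.0105,0.147,0],[0.2,0.0275,-0.0105,0.152,0],[0.2,0.0275,-0.0105,0.152,0],[0.2,0.0275,-0.0105,0.152,0]]}}

```text
time: 11.82
tool_pos: [0.5973, 0.2085, 0.0599]
tcp_rot: [0.899, 0.438, 0.001, 0.0]
force: [0.8, -0.2, 0.5]
gripper_width: 0.0735
gripper_force: 0.0
```

Call:
{"method": "apply_moves", "body": {"rows": [[0.7,0,0,0,0],[0.7,0,0,0,0],[0.7,0,0,0,0],[0.7,0,0,0,0],[0.7,0,0,0,0],[0.7,0,0,0,0],[0.7,0,0,0,0],[0.7,0,0,0,0]], "force": 15}}

```text
time: 12.48
tool_pos: [0.5964, 0.209, 0.0589]
tcp_rot: [0.899, 0.438, 0.0, 0.0]
force: [-0.3, 0.4, 2.0]
gripper_width: 0.0398
gripper_force: 15.0
```

Call:
{"method": "apply_moves", "body": {"rows": [[0.7,0,0,-0.02,0],[0.7,0,0,-0.055,0],[0.7,0,0,-0.09,0],[0.7,0,0,-0.12,0],[0.7,-0.016,0.008,-0.13,0],[0.7,-0.04,0.02,-0.13,0],[0.7,-0.068,0.034,-0.13,0],[0.7,-0.096,0.048,-0.13,0],[0.7,-0.124,0.062,-0.13,0],[0.7,-0.152,0.076,-0.13,0],[0.7,-0.18,0.09,-0.13,0],[0.7,-0.208,0.104,-0.13,0]]}}

```text
time: 13.48
tool_pos: [0.5494, -0.0204, 0.1883]
tcp_rot: [0.899, 0.439, -0.0, -0.0]
force: [0.4, -0.2, -0.9]
gripper_width: 0.0397
gripper_force: 15.0
```

Call:
{"method": "apply_moves", "body": {"rows": [[0.7,-0.028,0.014,0,0],[0.7,-0.056,0.028,0,0],[0.7,-0.084,0.042,0,0],[0.7,-0.112,0.056,0,0],[0.7,-0.14,0.07,0,0],[0.7,-0.166,0.083,0,0],[0.7,-0.188,0.094,0,0],[0.7,-0.204,0.102,0,0],[0.7,-0.212,0.106,0,0],[0.7,-0.212,0.106,0,0],[0.7,-0.212,0.106,0,0]]}}

```text
time: 14.4
tool_pos: [0.5032, -0.2509, 0.1883]
tcp_rot: [0.899, 0.438, 0.0, -0.0]
force: [-0.9, 0.6, -0.9]
gripper_width: 0.0398
gripper_force: 15.0
```

```bash
python3 - <<'E'
from h import *
s=telemetry.read_state();print({k:np.round(s[k],4).tolist() for k in ("time","tool_pos","tcp_rot","joint_positions","gripper_width")})
r=read_camera("wrist");cv2.imwrite("pics/w5.png",r["image"])
E
```

```text
{'time': 14.4, 'tool_pos': [0.5032, -0.2509, 0.1883], 'tcp_rot': [0.8989, 0.4382, 0.0001, -0.0005], 'joint_positions': [-0.6777, 0.1469, 1.6627, 0.0005, 1.3328, -0.0143], 'gripper_width': 0.0398}
```

View pics/w5.png

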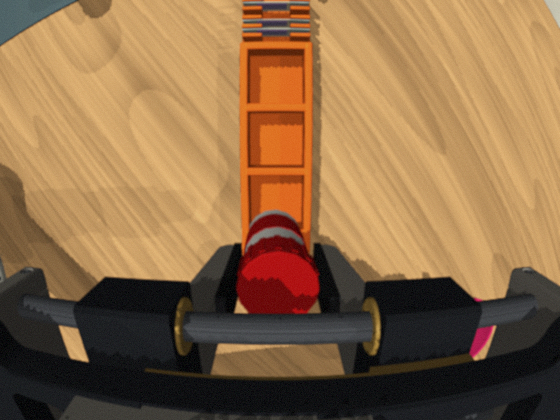

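The red bottle hangs over well 2. The dividers are at rows 170 and 107 and the fin-end wall at row 45, the same alignment as before.

Call:
{"method": "apply_moves", "body": {"rows": [[0.7,0,0.001,0.02,0],[0.7,0,0.001,0.05,0],[0.7,0,0.001,0.075,0],[0.7,0,0.001,0.095,0],[0.7,0,0.001,0.11,0],[0.7,0,0.001,0.119,0],[0.7,0,0.001,0.123,0],[0.7,0,0.001,0.125,0],[0.7,0,0.001,0.127,0],[0.7,0,0.001,0.128,0],[0.7,0,0.001,0.128,0]]}}

```text
time: 15.37
tool_pos: [0.5047, -0.2524, 0.0618]
tcp_rot: [0.899, 0.438, 0.0, 0.001]
force: [-0.8, 0.5, 2.3]
gripper_width: 0.0397
gripper_force: 15.0
```

Call:
{"method": "apply_moves", "body": {"rows": [[0.7,0,0,0.001,0],[0.7,0,0,0.001,0],[0.2,0,0,0.001,0],[0.2,0,0,0.001,0],[0.2,0,0,0.001,0],[0.2,0,0,0.001,0],[0.2,0,0,0.001,0],[0.2,0,0,-0.02,0],[0.2,0,0,-0.05,0],[0.2,0,0,-0.085,0],[0.2,0,0,-0.12,0],[0.2,0,0,-0.15,0]]}}

```text
time: 16.37
tool_pos: [0.5042, -0.2522, 0.213]
tcp_rot: [0.899, 0.438, 0.0, 0.001]
force: [0.9, -0.3, -0.3]
gripper_width: 0.0738
gripper_force: 0.0
```

Call:
{"method": "apply_moves", "body": {"rows": [[0.2,0.2,-0.21,0,0],[0.2,0.2,-0.21,0,0],[0.2,0.2,-0.21,0,0],[0.2,0.2,-0.21,0,0],[0.2,0.2,-0.21,0,0],[0.2,0.2,-0.21,0,0],[0.2,0.385,-0.4,0,0],[0.2,0.385,-0.4,0,0],[0.2,0.385,-0.4,0,0],[0.2,0.385,-0.4,0,0],[0.2,0.385,-0.4,0,0],[0.2,0.385,-0.4,0,0]]}}

```text
time: 17.37
tool_pos: [0.4326, 0.245, 0.2107]
tcp_rot: [0.899, 0.438, 0.0, 0.0]
force: [1.4, 1.1, 0.3]
gripper_width: 0.0737
gripper_force: 0.0
```

Call:
{"method": "apply_moves", "body": {"rows": [[0.2,0,0,0,0],[0.2,0,0,0,0],[0.2,0,0,0,0]]}}

```text
time: 17.62
tool_pos: [0.4332, 0.2427, 0.2104]
tcp_rot: [0.899, 0.439, -0.0, 0.0]
force: [-0.7, -0.2, 0.0]
gripper_width: 0.0736
gripper_force: 0.0
```

```bash
python3 - <<'E'
from h import *
s=telemetry.read_state();print({k:np.round(s[k],4).tolist() for k in ("time","tool_pos","tcp_rot","joint_positions","gripper_width")})
r=read_camera("wrist");cv2.imwrite("pics/w6.png",r["image"])
t=read_camera("top");cv2.imwrite("pics/t6.png",cv2.resize(t["image"][130:310,130:400],None,fx=2.95,fy=2.95,interpolation=cv2.INTER_CUBIC))
E
```

```text
{'time': 17.6167, 'tool_pos': [0.4332, 0.2427, 0.2104], 'tcp_rot': [0.8986, 0.4387, -0.0003, 0.0002], 'joint_positions': [0.2672, -0.0439, 1.8166, -0.0006, 1.3693, 0.9298], 'gripper_width': 0.0736}
```

View pics/w6.png

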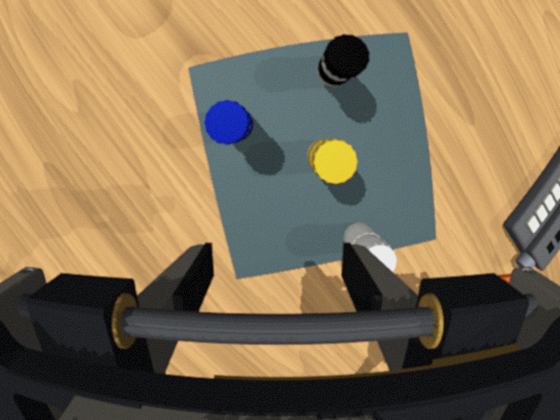

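View pics/t6.png

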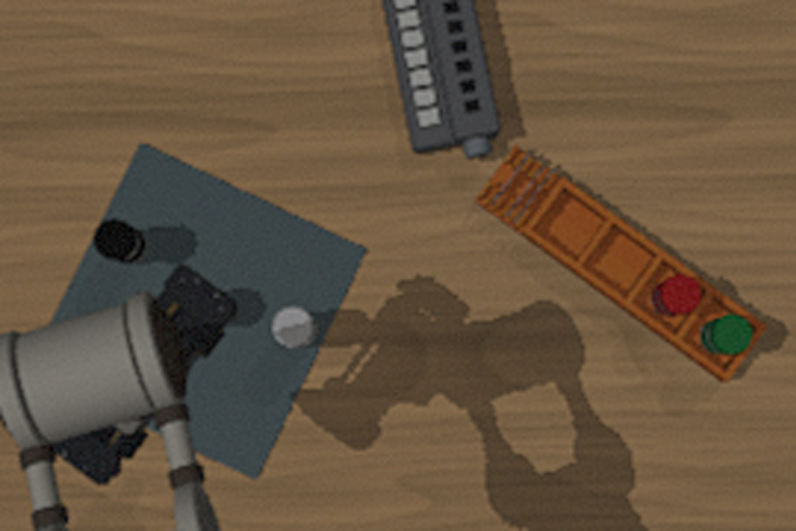

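Red and green stand in wells 2 and 1. In the wrist view the blue cap is at (229,122) and the white cap at about (377,258).

```bash
python3 -c "
from h import *
tool((229,122),.091)"
```

```text
[0.4502 0.3318 0.091 ] tool [ 0.0811 -0.0426  0.1195]
```

Call:
{"method": "apply_moves", "body": {"rows": [[0.2,0.03,-0.016,0,0],[0.2,0.06,-0.032,0,0],[0.2,0.081,-0.042,0,0],[0.2,0.081,-0.042,0.03,0],[0.2,0.081,-0.042,0.06,0],[0.2,0.081,-0.042,0.09,0],[0.2,0.081,-0.042,0.115,0],[0.2,0.081,-0.042,0.135,0],[0.2,0.081,-0.042,0.147,0],[0.2,0.081,-0.042,0.152,0],[0.2,0.081,-0.042,0.152,0],[0.2,0.081,-0.042,0.152,0]]}}

```text
time: 18.77
tool_pos: [0.4511, 0.3326, 0.0598]
tcp_rot: [0.899, 0.438, 0.001, 0.0]
force: [0.6, 0.2, 0.6]
gripper_width: 0.0732
gripper_force: 0.0
```

Call:
{"method": "apply_moves", "body": {"rows": [[0.7,0,0,0,0],[0.7,0,0,0,0],[0.7,0,0,0,0],[0.7,0,0,0,0],[0.7,0,0,0,0],[0.7,0,0,0,0],[0.7,0,0,0,0],[0.7,0,0,0,0]], "force": 15}}

```text
time: 19.43
tool_pos: [0.4502, 0.3328, 0.0589]
tcp_rot: [0.899, 0.438, 0.0, -0.0]
force: [-0.4, 0.2, 1.5]
gripper_width: 0.0396
gripper_force: 15.0
```

Call:
{"method": "apply_moves", "body": {"rows": [[0.7,0,0,-0.02,0],[0.7,0,0,-0.055,0],[0.7,0,0,-0.09,0],[0.7,0,0,-0.12,0],[0.7,-0.012,0.013,-0.13,0],[0.7,-0.032,0.036,-0.13,0],[0.7,-0.055,0.061,-0.13,0],[0.7,-0.08,0.089,-0.13,0],[0.7,-0.105,0.117,-0.13,0],[0.7,-0.13,0.144,-0.13,0],[0.7,-0.155,0.172,-0.13,0],[0.7,-0.18,0.2,-0.13,0]]}}

```text
time: 20.43
tool_pos: [0.4966, 0.0659, 0.1884]
tcp_rot: [0.899, 0.439, -0.0, -0.0]
force: [0.3, -0.0, -1.6]
gripper_width: 0.0403
gripper_force: 15.0
```

Call:
{"method": "apply_moves", "body": {"rows": [[0.7,-0.025,0.028,0,0],[0.7,-0.05,0.055,0,0],[0.7,-0.075,0.083,0,0],[0.7,-0.1,0.11,0,0],[0.7,-0.125,0.137,0,0],[0.7,-0.148,0.163,0,0],[0.7,-0.167,0.184,0,0],[0.7,-0.179,0.197,0,0],[0.7,-0.183,0.202,0,0],[0.7,-0.183,0.202,0,0],[0.7,-0.183,0.202,0,0]]}}

```text
time: 21.35
tool_pos: [0.5433, -0.1996, 0.1883]
tcp_rot: [0.899, 0.439, -0.0, -0.001]
force: [-0.8, 0.7, -1.4]
gripper_width: 0.0401
gripper_force: 15.0
```

```bash
python3 - <<'E'
from h import *
s=telemetry.read_state();print({k:np.round(s[k],4).tolist() for k in ("time","tool_pos","tcp_rot","joint_positions","gripper_width")})
r=read_camera("wrist");cv2.imwrite("pics/w7.png",r["image"])
E
```

```text
{'time': 21.35, 'tool_pos': [0.5433, -0.1996, 0.1883], 'tcp_rot': [0.8987, 0.4387, -0.0001, -0.0006], 'joint_positions': [-0.5612, 0.1893, 1.6148, 0.0006, 1.3387, 0.1013], 'gripper_width': 0.0401}
```

View pics/w7.png

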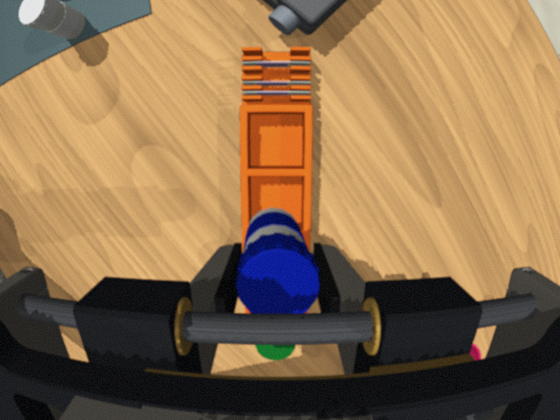

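The blue bottle hangs over well 3: the divider is at row 171 and the fin-end wall at row 106, so the alignment is as before. I'll lower it now.

Call:
{"method": "apply_moves", "body": {"rows": [[0.7,-0.001,0.001,0.02,0],[0.7,-0.001,0.001,0.05,0],[0.7,-0.001,0.001,0.075,0],[0.7,-0.001,0.001,0.095,0],[0.7,-0.001,0.001,0.11,0],[0.7,-0.001,0.001,0.119,0],[0.7,-0.001,0.001,0.123,0],[0.7,-0.001,0.001,0.125,0],[0.7,-0.001,0.001,0.127,0],[0.7,-0.001,0.001,0.128,0],[0.7,-0.001,0.001,0.128,0]]}}

```text
time: 22.32
tool_pos: [0.5443, -0.2026, 0.0618]
tcp_rot: [0.899, 0.438, 0.001, 0.001]
force: [-1.0, 1.0, 1.5]
gripper_width: 0.0402
gripper_force: 15.0
```

Call:
{"method": "apply_moves", "body": {"rows": [[0.7,0,0,0.001,0],[0.7,0,0,0.001,0],[0.2,0,0,0.001,0],[0.2,0,0,0.001,0],[0.2,0,0,0.001,0],[0.2,0,0,0.001,0],[0.2,0,0,0.001,0],[0.2,0,0,-0.02,0],[0.2,0,0,-0.05,0],[0.2,0,0,-0.085,0],[0.2,0,0,-0.12,0],[0.2,0,0,-0.15,0]]}}

```text
time: 23.32
tool_pos: [0.5438, -0.2024, 0.213]
tcp_rot: [0.899, 0.438, 0.0, 0.001]
force: [0.0, -0.1, 0.9]
gripper_width: 0.0739
gripper_force: 0.0
```

Call:
{"method": "apply_moves", "body": {"rows": [[0.2,0.198,-0.257,0,0],[0.2,0.198,-0.257,0,0],[0.2,0.198,-0.257,0,0],[0.2,0.198,-0.257,0,0],[0.2,0.198,-0.257,0,0],[0.2,0.198,-0.257,0,0],[0.2,0.198,-0.257,0,0],[0.2,0.198,-0.257,0,0],[0.2,0.198,-0.257,0,0],[0.2,0.198,-0.257,0,0],[0.2,0.198,-0.257,0,0],[0.2,0.198,-0.257,0,0]]}}

```text
time: 24.32
tool_pos: [0.4633, 0.1109, 0.2105]
tcp_rot: [0.899, 0.438, -0.0, 0.0]
force: [-0.4, -0.4, 0.5]
gripper_width: 0.0736
gripper_force: 0.0
```

```bash
python3 - <<'E'
from h import *
s=telemetry.read_state();print({k:np.round(s[k],4).tolist() for k in ("time","tool_pos","tcp_rot","gripper_width")})
r=read_camera("wrist");cv2.imwrite("pics/w8.png",r["image"])
E
```

```text
{'time': 24.3167, 'tool_pos': [0.4633, 0.1109, 0.2105], 'tcp_rot': [0.8991, 0.4377, -0.0001, 0.0002], 'gripper_width': 0.0736}
```

View pics/w8.png

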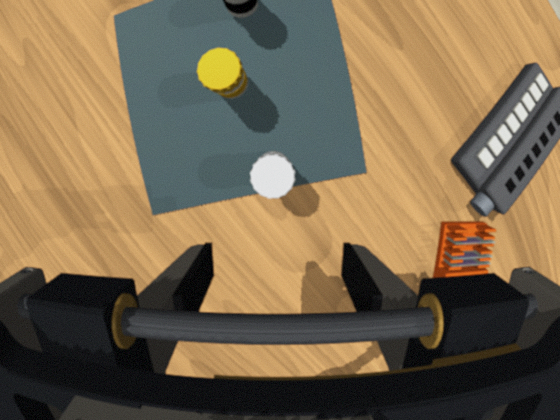

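The white cap is at (272,175) in this view.

```bash
python3 -c "
from h import *
tool((272,175),.091)"
```

```text
[0.4802 0.1393 0.091 ] tool [ 0.0329 -0.0044  0.1195]
```

Call:
{"method": "apply_moves", "body": {"rows": [[0.2,0.033,-0.004,0,0],[0.2,0.033,-0.004,0.03,0],[0.2,0.033,-0.004,0.06,0],[0.2,0.033,-0.004,0.09,0],[0.2,0.033,-0.004,0.115,0],[0.2,0.033,-0.004,0.135,0],[0.2,0.033,-0.004,0.147,0],[0.2,0.033,-0.004,0.152,0],[0.2,0.033,-0.004,0.152,0],[0.2,0.033,-0.004,0.152,0]]}}

```text
time: 25.25
tool_pos: [0.4808, 0.1399, 0.0592]
tcp_rot: [0.899, 0.438, 0.0, 0.0]
force: [-0.3, 0.1, 0.6]
gripper_width: 0.0736
gripper_force: 0.0
```

Call:
{"method": "apply_moves", "body": {"rows": [[0.7,0,0,0,0],[0.7,0,0,0,0],[0.7,0,0,0,0],[0.7,0,0,0,0],[0.7,0,0,0,0],[0.7,0,0,0,0],[0.7,0,0,0,0],[0.7,0,0,0,0]], "force": 15}}

```text
time: 25.92
tool_pos: [0.4804, 0.1405, 0.0589]
tcp_rot: [0.899, 0.438, 0.0, 0.0]
force: [-0.1, -0.1, 0.9]
gripper_width: 0.0398
gripper_force: 15.0
```

Call:
{"method": "apply_moves", "body": {"rows": [[0.7,0,0,-0.02,0],[0.7,0,0,-0.055,0],[0.7,0,0,-0.09,0],[0.7,0,0,-0.12,0],[0.7,-0.01,0.015,-0.13,0],[0.7,-0.024,0.038,-0.13,0],[0.7,-0.042,0.065,-0.13,0],[0.7,-0.06,0.093,-0.13,0],[0.7,-0.078,0.121,-0.13,0],[0.7,-0.096,0.15,-0.13,0],[0.7,-0.114,0.178,-0.13,0],[0.7,-0.13,0.203,-0.13,0]]}}

```text
time: 26.92
tool_pos: [0.5601, -0.0889, 0.188]
tcp_rot: [0.899, 0.438, -0.0, -0.0]
force: [0.6, -0.1, -0.6]
gripper_width: 0.0395
gripper_force: 15.0
```

Call:
{"method": "apply_moves", "body": {"rows": [[0.7,-0.015,0.024,0,0],[0.7,-0.027,0.043,0,0],[0.7,-0.035,0.055,0,0],[0.7,-0.037,0.058,0,0],[0.7,-0.037,0.058,0,0],[0.7,-0.037,0.058,0,0]]}}

```text
time: 27.42
tool_pos: [0.5826, -0.1507, 0.1882]
tcp_rot: [0.899, 0.439, -0.0, -0.001]
force: [-0.2, 0.4, -0.2]
gripper_width: 0.0397
gripper_force: 15.0
```

```bash
python3 - <<'E'
from h import *
s=telemetry.read_state();print({k:np.round(s[k],4).tolist() for k in ("time","tool_pos","tcp_rot","gripper_width")})
r=read_camera("wrist");cv2.imwrite("pics/w9.png",r["image"])
E
```

```text
{'time': 27.4167, 'tool_pos': [0.5826, -0.1507, 0.1882], 'tcp_rot': [0.8986, 0.4387, -0.0002, -0.0007], 'gripper_width': 0.0397}
```

View pics/w9.png

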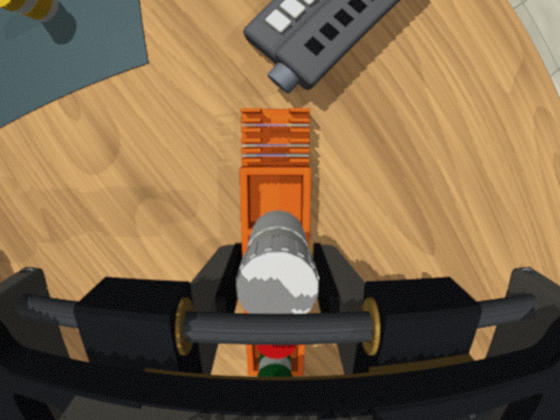

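The white bottle hangs over the last well, with the fin-end wall at row 171 as expected. I'll lower it.

Call:
{"method": "apply_moves", "body": {"rows": [[0.7,-0.001,0,0.02,0],[0.7,-0.001,0,0.05,0],[0.7,-0.001,0,0.075,0],[0.7,-0.001,0,0.095,0],[0.7,-0.001,0,0.11,0],[0.7,-0.001,0,0.119,0],[0.7,-0.001,0,0.123,0],[0.7,-0.001,0,0.125,0],[0.7,-0.001,0,0.127,0],[0.7,-0.001,0,0.128,0],[0.7,-0.001,0,0.128,0]]}}

```text
time: 28.38
tool_pos: [0.5832, -0.1528, 0.0619]
tcp_rot: [0.899, 0.438, 0.001, 0.001]
force: [0.1, 0.8, 1.3]
gripper_width: 0.0395
gripper_force: 15.0
```

Call:
{"method": "apply_moves", "body": {"rows": [[0.7,0,0,0.001,0],[0.7,0,0,0.001,0],[0.7,0,0,0.001,0]]}}

```text
time: 28.63
tool_pos: [0.5835, -0.153, 0.0618]
tcp_rot: [0.899, 0.438, 0.001, 0.001]
force: [-2.2, 1.5, 7.1]
gripper_width: 0.0396
gripper_force: 15.0
```

Call:
{"method": "apply_moves", "body": {"rows": [[0.2,0,0,0,0],[0.2,0,0,0,0],[0.2,0,0,0,0],[0.2,0,0,0,0],[0.2,0,0,0,0],[0.2,0,0,-0.02,0],[0.2,0,0,-0.05,0],[0.2,0,0,-0.085,0],[0.2,0,0,-0.12,0],[0.2,0,0,-0.15,0],[0.2,0,0,-0.17,0]]}}

```text
time: 29.55
tool_pos: [0.5835, -0.1532, 0.2336]
tcp_rot: [0.899, 0.438, 0.001, 0.002]
force: [0.9, -0.7, -0.1]
gripper_width: 0.0736
gripper_force: 0.0
```

Call:
{"method": "apply_moves", "body": {"rows": [[0.2,0,-0.2,0,0],[0.2,0,-0.2,0,0],[0.2,0,-0.2,0,0],[0.2,0,-0.2,0,0],[0.2,0,-0.2,0,0],[0.2,0,-0.2,0,0],[0.2,0,-0.2,0,0],[0.2,0,-0.2,0,0]]}}

```text
time: 30.22
tool_pos: [0.4254, -0.03, 0.23]
tcp_rot: [0.899, 0.438, 0.0, 0.001]
force: [-0.1, 0.2, -0.0]
gripper_width: 0.0733
gripper_force: 0.0
```

```bash
python3 - <<'E'
from h import *
t=read_camera("top")["image"];s=read_camera("scene")["image"]
a=cv2.resize(t[130:310,130:400],(390,260),interpolation=cv2.INTER_CUBIC);b=cv2.resize(s[130:240,150:315],(390,260),interpolation=cv2.INTER_CUBIC)
cv2.imwrite("pics/f.png",np.hstack([a,b]))
for n in "yellow black".split(): print(n,spotter.boxes_of("top","bottle_"+n)[:1],spotter.boxes_of("scene","bottle_"+n)[:1])
E
```

```text
yellow [{'box': [187.7, 229.3, 14.8, 11.8], 'score': 0.72}] [{'box': [350.0, 170.3, 16.2, 28.0], 'score': 0.71}]
black [{'box': [159.9, 201.7, 21.0, 22.2], 'score': 0.55}] [{'box': [371.6, 194.8, 19.0, 25.6], 'score': 0.78}]
```

View pics/f.png

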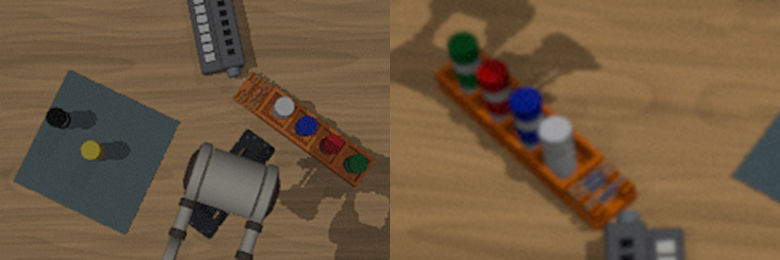

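All four bottles stand upright, in the order white, blue, red, green going away from the fins. Yellow and black are where they were, and the arm is clear.

```bash
python3 -c "
from workcell import order
print(order.sign_off())"
```

```text
the job is handed in; nothing more can be done
None
```

The job is handed in: green, red, blue and white stand upright in the rack's wells in that order, with white next to the fins, and yellow and black are still where they stood.

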